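# Run the parcel lift with its keys and dead-man lever

### The job

Send the parcel lift up from the pick-up counter: on its key panel press the round key, then the square key, then the bar-shaped key, one at a time, each fully in and let up again, and leave the triangular alarm key alone. Then push the lever's black pad down with the fingers until the lever is level, not down to its lower stop, and finish while still holding it level: do not let go at the end. Leave the pot, the carton and the stamp where they stand.

Things in the scene. Friction and masses are not known exactly. Their poses are not given: they have to be found in the camera images.
- panel: Low grey key panel, 180 x 180 mm and 45 mm high, lying flat on the counter to the left or right. Origin: centre of its underside. Four white keys stand on it in a 2 x 2 block, 80 mm between centres, in its x and y directions; which key is in which place varies. It is turned up to 0.35 rad either way.
- round_key_top (a point): Centre of the top face of the white key that is a disc 34 mm in diameter; it wakes the panel. It moves with the key. Unpressed, 65 mm above the counter and 16 mm above the black 62 mm square plate round the key.
- round_key (a joint): Travel of that key, straight down: 0 m up, 0.006 m fully in. It springs back up; it starts to yield at 1.5 N and takes 5 N to go fully in.
- square_key_top (a point): Centre of the top face of the white key that is a square, 30 x 30 mm; it chooses the upper floor. It moves with the key. Unpressed, 65 mm above the counter and 16 mm above the black 62 mm square plate round the key.
- square_key (a joint): Travel of that key, straight down: 0 m up, 0.006 m fully in. It springs back up; it starts to yield at 1.5 N and takes 5 N to go fully in.
- bar_key_top (a point): Centre of the top face of the white key that is a narrow bar, 52 x 18 mm; it readies the lever. It moves with the key. Unpressed, 65 mm above the counter and 16 mm above the black 62 mm square plate round the key.
- bar_key (a joint): Travel of that key, straight down: 0 m up, 0.006 m fully in. It springs back up; it starts to yield at 1.5 N and takes 5 N to go fully in.
- triangle_key_top (a point): Centre of the top face of the white key that is a triangle with sides of 38 mm; it is the alarm and must not be pressed. It moves with the key. Unpressed, 65 mm above the counter and 16 mm above the black 62 mm square plate round the key.
- triangle_key (a joint): Travel of that key, straight down: 0 m up, 0.006 m fully in. It springs back up; it starts to yield at 1.5 N and takes 5 N to go fully in.
- lever_pad (a point): Black rubber pad, 50 x 50 mm and 14 mm thick, on the free end of the aluminium dead-man lever. Origin: centre of its top face; its z axis is normal to that face, its x axis points along the lever to the hinge. Left alone, the lever slopes up towards the pad and the pad's top is about 170 mm above the counter; with the lever level it is 127 mm above the counter, 7 mm higher than the hinge axis. It is free underneath.
- lever_stand: Stand of the lever: dark steel base plate 200 x 110 mm and 12 mm thick with two upright grey cheek plates, 127 mm high; the lever, a bar 26 mm wide and 14 mm thick, is hinged between them. A level lever is flush with the cheeks' top edges. Origin: centre of the underside; the pad is on its -x side, which faces the robot, turned up to 0.35 rad either way.
- lever_hinge (a point): Point on the lever's hinge axis, midway between the cheek plates, 120 mm above the counter. Fixed. The pad's centre is 120 mm from it along the lever (and 7 mm above the lever's centre line).
- lever (a joint): Angle of the dead-man lever: 0 rad released (sloping up), 0.35 rad level, 0.60 rad at the lower stop; beyond 0.50 the lift trips. A spring pushes it back up: about 4 N at the pad to start it, 9 N to keep it level.
- pen_pot: Bystander: empty black pot, 84 mm across and 85 mm high, with two small loop handles, standing beyond the panel. Origin: centre of its underside.
- carton: Bystander: small cardboard carton, 60 x 80 x 45 mm high, on the robot's side of the controls. Origin: centre of its underside.
- stamp: Bystander: dark wooden hand stamp, 44 mm across and 72 mm high, standing beyond the lever. Origin: centre of its underside.
Things that resemble listed ones, but are neither listed nor needed, are in the scene too. There is more than one size of the lever_stand; the one meant has the size given above.

How it is judged (in metres and radians):
On the way, in this order (a step that is already met when the one before it is completed fails the run):
1. the round key is pressed in, the other keys up and the lever released (value of joint round_key above 0.004 m and value of joint each of square_key, bar_key, triangle_key below 0.0015 m and value of joint lever below 0.1 rad), for 0.02 s.
2. the square key is pressed in, the other keys up and the lever released (value of joint square_key above 0.004 m and value of joint each of round_key, bar_key, triangle_key below 0.0015 m and value of joint lever below 0.1 rad), for 0.02 s.
3. the bar key is pressed in, the other keys up and the lever released (value of joint bar_key above 0.004 m and value of joint each of round_key, square_key, triangle_key below 0.0015 m and value of joint lever below 0.1 rad), for 0.02 s.
4. the fingers hold the lever level with all keys up (value of joint lever between 0.27 and 0.43 rad and contact force between the fingers and lever above 2 N and value of joint each of round_key, square_key, bar_key, triangle_key below 0.0015 m), for 0.5 s.
At the end, for the whole second after the job is handed in: The fingers push on the lever with more than 2 N, the lever is still and within 0.08 rad (about 9 mm at the pad) of level, and all four keys are up (within 1.5 mm) (all of step 4 and velocity of joint lever between -0.1 and 0.1 rad/s); the arm keeps its last pose, push and grip.
It fails at once if the triangular alarm key is pressed (more than 2.5 mm) (value of joint triangle_key above 0.0025 m).
It fails at once if the lever is pushed far below level (beyond 0.50 rad), towards its stop (value of joint lever above 0.5 rad).
It fails at once if the pen pot is moved more than 20 mm or tipped (distance of pen_pot from where it was at the start of the episode above 0.02 m or angle between pen_pot's own z axis and vertical above 0.3 rad).
It fails at once if the carton is moved more than 20 mm or tipped (distance of carton from where it was at the start of the episode above 0.02 m or angle between carton's own z axis and vertical above 0.3 rad).
It fails at once if the stamp is moved more than 20 mm or tipped (distance of stamp from where it was at the start of the episode above 0.02 m or angle between stamp's own z axis and vertical above 0.3 rad).
It also fails if it takes over 58 s, if anything falls off the work surface, if the arm or the gripper's body presses on something with over 40 N, if the wrist force passes 120 N, or if a joint passes its speed limit or range.

### The arm

A 7-joint arm with a two-finger parallel gripper is mounted at the origin on the work surface. World frame = base frame: x ahead of the robot, y to its left, z up, the work surface at z = 0. Lengths are in mm, angles in rad, forces in N, time in s.
With the tool pointing down it reaches from about 400 to 850 mm from the base axis. Payload 4.5 kg.
Tool frame: the origin (TCP) lies at the very end of the fingers, on their centre line; the grasp point (between the pads) lies 19 mm behind it (bot.grasp_offset is the distance from the TCP to the grasp point, in mm); z points along the fingers, x is the direction in which the jaws open and shut, and the axes are right-handed (so a half turn about z gives the same grasp; the last joint's range is limited). The gripper opens to 85 mm and grips with 20 to 120 N. Pads are 22 mm wide; open, the fingers measure 114 mm over their backs; the gripper's body (76 mm by 85 mm) begins 54 mm behind the grasp point. The pads swing forward as they close: fully open they stand 13 mm farther back than shut.
Start: joints at [-1.283, 0.689, -0.195, 1.565, 0.157, 0.902, -0.215], TCP at [156.906, 605.008, 231.317] pointing down, gripper open.
Joint ranges: [-3.01, 3.01], [-0.46, 2.08], [-1.47, 1.51], [0.13, 2.56], [-1, 4.14], [0.04, 2.09], [-2.66, 2.66]. Speed limits (rad/s): [2.57, 2.57, 3.14, 3.14, 3.14, 3.14, 3.14].

### API

Orientations are given as a unit quaternion [w, x, y, z].
In Python, from station import bot gives the robot as it stands. Calls block until the motion is done:
- bot.move_pose(position, orientation): joint-space move of the TCP to a pose.
- bot.line_to(position, speed=150, rot=None): straight line of the TCP; rot=None keeps the orientation; speed is the mean speed in mm/s.
- bot.movej(angles): joint-space move.
- bot.release() and bot.close_gripper(grasp_force=None): open the fingers fully, or close them until they stop; grasp_force is the grip in N (None keeps the last).
- bot.hold(seconds).
- bot.inverse_kinematics(position, orientation): joint angles nearest the present ones, or None.
- bot.sense(): the state.
- bot.camera(name): name is "side" or "top" or "wrist"; returns (picture, depth): 384x512x3 uint8, red, green, blue; 384x512 float32, mm along the optical axis (not along the pixel's ray), 0 where there is no reading.
- bot.get_calibration(name): a dict with "K" (3x3 intrinsics, pixels), "D" ([k1, k2, p1, p2, k3] as OpenCV has them; the pictures are not rectified), "R" (3x3) and "t" (3): a world point X has camera coordinates R X + t. Camera axes: x right, y down, z forward; pixel columns grow to the right and rows downward; lengths in mm; the calibration is good to about 2 mm. A picture is of the moment at which its call begins: read the wrist's pose just before it. get_calibration takes no time and is no camera call; for the wrist camera it gives the pose at the moment of the call.
A pose or a line that the arm cannot do raises bot.MotionError and nothing moves.
- bot.hand_in(): hands the job in, once; it reports no verdict.
Trained networks look in the newest picture that a camera, given by its name, has taken for a name from the list of things; names that differ only in an ending like _2 or _b are one class to them, and where a whole thing is asked for, a point or a joint stands for the part that bears it (a point fixed in the world has none). Each returns a list of dicts, best first, with "p" (0 to 1); they miss things now and then, are a little off and sometimes report something else, mostly with a low value. They report only what shows in the picture. A call takes as long as a camera call. They do not tell look-alikes from the thing itself.
- bot.outline_of(camera, label): "mask" (384x512 bool, what is visible of it) and "location" ([row, column] in pixels, amid what is visible of it).
- bot.mark_of(camera, label): "location" ([row, column] in pixels: a listed point, or the origin of a listed thing).
The state is a dict: "time": time; "q": joint angles; "qvel": joint speeds; "joint_efforts": joint torques, N m; "tool_pos": TCP position; "ee_rot": TCP orientation; "contact_force": force on the tool from outside, world axes, zero at the start; "moment": the same for the moment, N m; "grip_width": opening from 0.0 (shut) to 1.0 (fully open).
Only numpy, scipy, OpenCV 4.12 (cv2) and the standard library are available. Lean on these libraries where they do the work, as an engineer would, in place of code of your own. Each camera call takes 0.05 s, during which the arm holds its last target.

## Working session

There is one attempt and no reset: what is moved stays moved. The work goes in short steps, each a Python script; the robot and the scene stay as the last script left them, time stands still between calls to the robot, and variables do not carry over. Pictures are saved under pics/ and viewed, and the job is handed in when it is done.

```bash
ls; mkdir -p pics
python3 - <<'E'
from station import bot
import cv2
s=bot.sense();print(s)
for n in("top","side","wrist"):
    im,d=bot.camera(n)
    cv2.imwrite(f"pics/{n}0.png",im[:,:,::-1])
    c=bot.get_calibration(n);print(n,c)
    for l in("round_key_top","square_key_top","bar_key_top","triangle_key_top","lever_pad","lever_hinge","lever_stand","panel","pen_pot","carton","stamp"):
        print(n,l,[(round(r["p"],2),[round(float(x),1) for x in r["location"]]) for r in bot.mark_of(n,l)][:4])
E
```

```text
pics
{'time': 0.0, 'q': array([-1.28320293,  0.69002599, -0.19446895,  1.56636177,  0.15730168,
        0.90253446, -0.21512775]), 'qvel': array([ 6.17509235e-04, -1.08645512e-04, -1.47850343e-04, -1.38324596e-04,
       -1.68329761e-03, -2.29768335e-04,  2.94366741e-06]), 'joint_efforts': array([ 4.95185104e-04, -5.39624906e+01, -1.26668919e+00, -1.58538061e+01,
        9.00949293e-03,  9.56898410e-03,  1.11618021e-05]), 'tool_pos': array([156.8311868 , 604.3070824 , 230.45199389]), 'ee_rot': array([ 6.59360958e-04,  7.90902060e-01,  6.11941984e-01, -7.11551159e-04]), 'contact_force': array([-0.57863451,  0.17710454,  0.37244226]), 'moment': array([ 0.05014734,  0.00141753, -0.04187058]), 'grip_width': 1.0044205020980341}
top {'K': array([[446.28656696,   0.        , 255.75551612],
       [  0.        , 446.28656696, 187.17290437],
       [  0.        ,   0.        ,   1.        ]]), 'D': array([-0.16429047,  0.        ,  0.        ,  0.        ,  0.        ]), 'R': array([[-2.27996037e-02, -9.99739841e-01, -6.53949466e-04],
       [-9.86415448e-01,  2.26021638e-02, -1.62707428e-01]
[... 1664 characters left out ...]
': array([[274.69022229,   0.        , 253.40165314],
       [  0.        , 274.69022229, 190.92566592],
       [  0.        ,   0.        ,   1.        ]]), 'D': array([-0.06789197,  0.        ,  0.        ,  0.        ,  0.        ]), 'R': array([[ 2.51010197e-01,  9.67984442e-01,  4.17524980e-05],
       [ 9.16971952e-01, -2.37795852e-01,  3.20336654e-01],
       [ 3.10090826e-01, -8.03694808e-02, -9.47303767e-01]]), 't': array([-625.1995789 ,  -42.65025535,  379.74090287])}
wrist round_key_top []
wrist square_key_top []
wrist bar_key_top []
wrist triangle_key_top []
wrist lever_pad []
wrist lever_hinge []
wrist lever_stand []
wrist panel []
wrist pen_pot []
wrist carton []
wrist stamp []
```

Run:
```python
import cv2
for n in("top","side"):
    im=cv2.imread(f"pics/{n}0.png"); 
    cv2.imwrite(f"pics/{n}0b.png",cv2.resize(im,(768,576),interpolation=cv2.INTER_CUBIC))
im=cv2.imread("pics/top0.png")[120:300,130:380]
cv2.imwrite("pics/top0c.png",cv2.resize(im,(800,576),interpolation=cv2.INTER_CUBIC))
```

```text
(no output)
```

View pics/top0c.png

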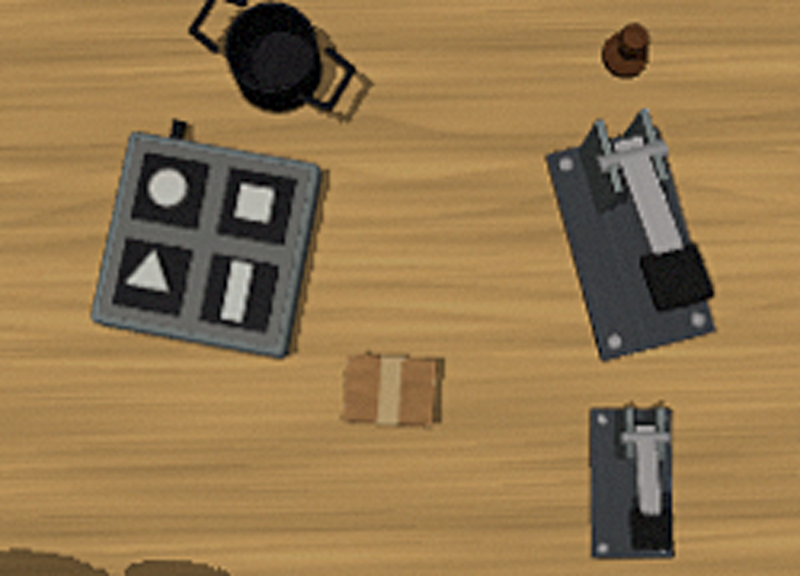

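View pics/side0b.png

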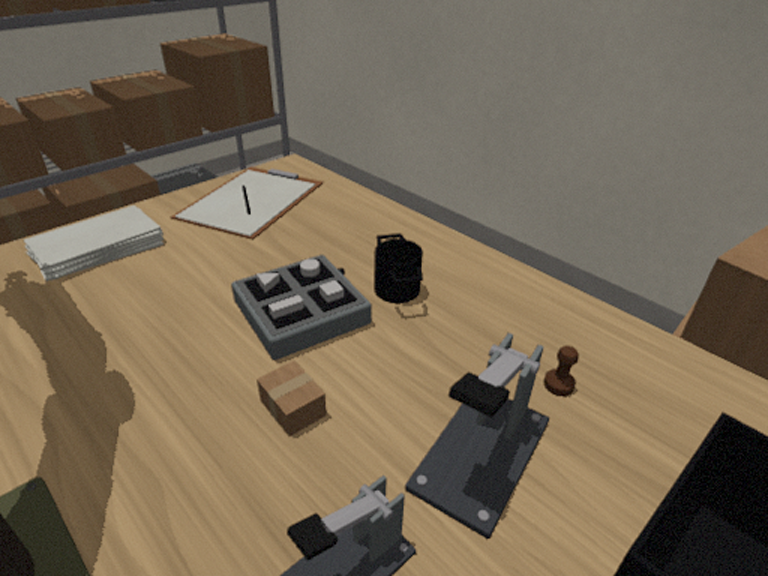

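```bash
cat > h.py <<'E'
import numpy as np,cv2
def ray(c,rc):
    p=cv2.undistortPoints(np.array([[[rc[1],rc[0]]]],float),c["K"],c["D"])[0,0]
    d=c["R"].T@np.array([p[0],p[1],1.]); o=-c["R"].T@c["t"]; return o,d
def atz(c,rc,z):
    o,d=ray(c,rc); return o+d*(z-o[2])/d[2]
def tri(cs):
    A=np.zeros((3,3));b=np.zeros(3);L=[]
    for c,rc in cs:
        o,d=ray(c,rc);d=d/np.linalg.norm(d);P=np.eye(3)-np.outer(d,d);A+=P;b+=P@o;L.append((o,P))
    x=np.linalg.solve(A,b); return x,[np.linalg.norm(P@(x-o)) for o,P in L]
def cloud(c,d):
    h,w=d.shape;v,u=np.mgrid[:h,:w]
    p=cv2.undistortPoints(np.stack([u,v],-1).reshape(-1,1,2).astype(float),c["K"],c["D"])[:,0]
    z=d.reshape(-1,1); X=np.hstack([p*z,z]); return ((X-c["t"])@c["R"]).reshape(h,w,3)
E
python3 - <<'E'
from station import bot
from h import *
np.set_printoptions(precision=1,suppress=True)
ct,cs=bot.get_calibration("top"),bot.get_calibration("side")
im,d=bot.camera("top"); ims,ds=bot.camera("side")
C=cloud(ct,d);np.save("C.npy",C);S=cloud(cs,ds)
pairs=dict(round=((177.6,181.2),(178.7,208.1)),square=((184.2,206.5),(193,221)),bar=((211.6,206.2),(202,190)),tri=((201.9,178.1),(184.5,172)),pad=((206.2,342.3),(256.6,318.5)),hinge=((168.4,324.6),(238.2,343.2)))
for k,(a,b) in pairs.items():
    x,e=tri([(ct,a),(cs,b)]);z=dict(pad=170,hinge=120).get(k,65)
    print(k,"tri",x,e,"atz top",atz(ct,a,z),"side",atz(cs,b,z),"dtop",C[int(round(a[0])),int(round(a[1]))],"dside",S[int(round(b[0])),int(round(b[1]))])
# white blobs
g=im.astype(int).min(2); m=(g>170).astype(np.uint8)
n,l,st,ce=cv2.connectedComponentsWithStats(m)
for i in range(1,n):
    if 30<st[i,4]<600:
        z=np.median(C[l==i][:,2]); print("blob",ce[i][::-1],st[i,4],"z",z,atz(ct,ce[i][::-1],65), "rect",cv2.minAreaRect(np.float32([atz(ct,(y,x),65)[:2] for y,x in np.argwhere(l==i)])))
# stands
for r in bot.outline_of("top","lever_stand")[:3]:
    mm=r["mask"]; P=C[mm]; q=P[(P[:,2]<30)&(P[:,2]>5)]
    print("stand",r["p"],r["location"],mm.sum(),cv2.minAreaRect(np.float32(q[:,:2])), P[:,2].max())
r=[x for x in bot.outline_of("top","lever_pad")]
for x in r: print("pad",x["p"],x["location"],np.median(C[x["mask"]],0))
for l in("pen_pot","carton","stamp"):
    x=bot.outline_of("top",l)[0];P=C[x["mask"]];print(l,x["p"],P.min(0),P.max(0))
print(bot.sense()["time"])
E
```

```text
round tri [581.8 187.1  51.5] [np.float64(2.2322838185172316), np.float64(2.2322838185171707)] atz top [577.4 186.1  65. ] side [572.2 169.7  65. ] dtop [576.5 186.9  63.3] dside [571.7 169.5  64.4]
square tri [561.9 112.1  54.8] [np.float64(4.331900610936049), np.float64(4.331900610936191)] atz top [556.5 113.3  65. ] side [557.2  99.   65. ] dtop [557.1 114.8  64.7] dside [555.   96.1  67.7]
bar tri [477.2 114.2  70.3] [np.float64(0.27899534413874616), np.float64(0.2789953441386586)] atz top [478.1 114.6  65. ] side [480.6 120.2  65. ] dtop [476.8 115.1  66.1] dside [479.5 118.4  66.6]
tri tri [496.3 198.9  69.8] [np.float64(11.604876924243001), np.float64(11.60487692424303)] atz top [507.4 194.6  65. ] side [489.  209.8  65. ] dtop [507.4 195.3  63.1] dside [486.7 205.2  70. ]
pad tri [ 471.1 -248.5  175.7] [np.float64(0.5646636724619343), np.float64(0.5646636724618626)] atz top [ 472.1 -250.1  170. ] side [ 475.5 -245.3  170. ] dtop [ 472.9 -249.8  167.7] dside [ 474.4 -245.2  169.8]
hinge tri [ 586.3 -219.9  119.3] [np.float64(3.9524535229648325), np.float64(3.9524535229648814)]
[... 1629 characters left out ...]
0938)
blob [284.   58.5] 170 z 35.22473443833804 [276.7 544.   65. ] rect ((289.87750244140625, 551.977783203125), (55.56537628173828, 97.3249740600586), 85.80614471435547)
stand 0.92 [268.9, 328.1] 1189 ((303.9215393066406, -227.43740844726562), (73.98533630371094, 136.45558166503906), 88.26290893554688) 1315.1469801502756
stand 0.65 [197.6, 328.1] 2641 ((524.2459716796875, -236.46585083007812), (201.99884033203125, 111.48487854003906), 12.829404830932617) 1315.1469801502756
pad 0.68 [196.9, 333.8] [ 497.8 -238.1  158.3]
pen_pot 0.96 [338.6 -22.8  -4.6] [ 750.9  157.3 1315.1]
carton 0.89 [338.6 -49.9   2.8] [ 423.    30.4 1315.1]
stamp 0.71 [ 338.6 -310.9   -7.4] [ 636.6  -22.8 1315.1]
2.15
```

Run:
```python
from station import bot
from h import *
np.set_printoptions(precision=1,suppress=True)
C=np.load("C.npy")
im=cv2.imread("pics/top0.png").astype(int)
V,U=np.mgrid[:384,:512]
win=(V>140)&(V<235)&(U>300)&(U<360)
dark=im.max(2)<40
P=C[win&dark&(C[...,2]>140)&(C[...,2]<185)];print("pad",len(P),P.mean(0),cv2.minAreaRect(np.float32(P[:,:2])))
A=np.c_[P[:,:2],np.ones(len(P))];co=np.linalg.lstsq(A,P[:,2],rcond=None)[0];print("slope dir",co,np.arctan(np.hypot(*co[:2])),np.arctan2(-co[1],-co[0]))
L=C[win&(im.min(2)>120)&(C[...,2]>100)&(C[...,2]<165)];print("lever",len(L),L.min(0),L.max(0),cv2.minAreaRect(np.float32(L[:,:2])))
bot.close_gripper(20)
r0=bot.sense()["ee_rot"]
bot.move_pose([535,155,210],[0,0.791,0.612,0])
w=bot.get_calibration("wrist");im,d=bot.camera("wrist");cv2.imwrite("pics/w1.png",im[:,:,::-1])
s=bot.sense();print(s["time"],s["tool_pos"],s["contact_force"],s["grip_width"])
g=im.astype(int).min(2);m=(g>150).astype(np.uint8);W=cloud(w,d)
n,l,st,ce=cv2.connectedComponentsWithStats(m)
for i in range(1,n):
    if 100<st[i,4]<6000:
        print("blob",ce[i][::-1],st[i,4],"z",np.median(W[l==i],0),atz(w,ce[i][::-1],65))
```

```text
pad 321 [ 471.5 -246.3  168.1] ((473.234619140625, -247.30224609375), (48.299190521240234, 49.322479248046875), 10.852930068969727)
slope dir [ -0.3  -0.1 291.1] 0.3112839848666534 0.28808481325130153
lever 373 [ 494.8 -254.   117.9] [ 622.7 -196.   164.6] ((556.3710327148438, -234.75057983398438), (122.0862808227539, 57.580596923828125), 22.398366928100586)
5.075 [534.7 156.6 210.1] [ 0.1  0.3 -0.4] -0.0006251982826048641
blob [137.6 207.6] 779 z [481.4 121.5  64.8] [481.6 121.5  65. ]
blob [134.3 284.3] 543 z [497.2 198.6  64.7] [498.1 199.4  65. ]
blob [188.5 495.3] 3434 z [643.  483.3   5.6] [617.7 428.1  65. ]
blob [205.6 285.9] 534 z [576.5 183.9  64.4] [576.1 184.1  65. ]
```

View pics/w1.png

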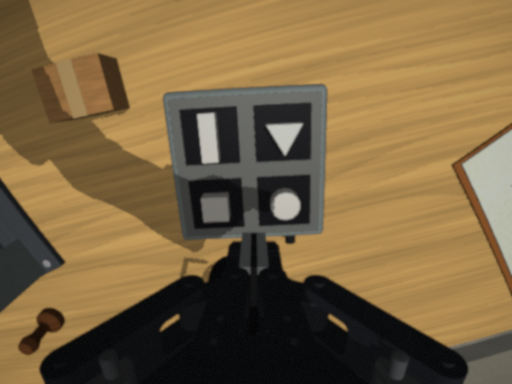

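```bash
cat > press.py <<'E'
from station import bot
import numpy as np
def press(x,y):
    bot.line_to([x,y,95],speed=150); bot.line_to([x,y,70],speed=80)
    f0=bot.sense()["contact_force"][2]; z=66
    while True:
        bot.line_to([x,y,z],speed=25); bot.hold(0.05); s=bot.sense(); f=s["contact_force"][2]-f0
        print(z,s["tool_pos"].round(1),round(f,2))
        if f>7 or z<=56: break
        z-=1.0
    bot.hold(0.15)
    bot.line_to([x,y,95],speed=80); s=bot.sense();print("t",s["time"],"F",s["contact_force"].round(2))
E
python3 - <<'E'
from press import *
press(576,184.5)
E
```

```text
66 [576.1 184.5  66.1] -0.32
65.0 [576.3 184.6  65.2] -0.26
64.0 [576.2 184.6  64.1] 1.27
63.0 [576.3 184.6  63.1] 2.34
62.0 [576.2 184.6  62.1] 2.54
61.0 [576.2 184.6  61.1] 2.83
60.0 [576.2 184.6  60.1] 4.05
59.0 [576.2 184.6  59.2] 3.63
58.0 [576.3 184.6  59. ] 11.15
t 10.0417 F [ 0.33  0.64 -0.53]
```

```bash
python3 - <<'E'
from press import *
press(560,105.7)
press(481.6,121.6)
bot.line_to([481.6,121.6,215],speed=200)
bot.move_pose([440,-247,270],[0,0.791,0.612,0])
E
python3 - <<'E'
from station import bot
from h import *
np.set_printoptions(precision=1,suppress=True)
w=bot.get_calibration("wrist");im,d=bot.camera("wrist");cv2.imwrite("pics/w2.png",im[:,:,::-1])
print(bot.sense()["time"],bot.sense()["tool_pos"])
W=cloud(w,d)
for l in("lever_pad","lever_hinge","stamp"):
  for r in bot.mark_of("wrist",l): 
    a=r["location"];print(l,r["p"],np.array(a),W[int(a[0]),int(a[1])],atz(w,a,{"lever_pad":168,"lever_hinge":120}.get(l,0)))
for r in bot.outline_of("wrist","lever_pad"):
    P=W[r["mask"]];P=P[(P[:,2]>140)&(P[:,2]<190)]; print("outl",r["p"],np.array(r["location"]),len(P),P.mean(0) if len(P) else 0)
E
```

```text
66 [560.1 105.7  66.1] 0.24
65.0 [560.2 105.7  65.2] 1.45
64.0 [560.3 105.8  64.1] 2.36
63.0 [560.2 105.7  63.1] 3.34
62.0 [560.2 105.7  62.1] 3.89
61.0 [560.2 105.7  61.1] 5.41
60.0 [560.2 105.7  60.1] 5.03
59.0 [560.2 105.7  59.2] 6.86
58.0 [560.3 105.7  59. ] 13.53
t 14.7083 F [-0.06 -0.86  0.05]
66 [481.7 121.6  66.2] 0.23
65.0 [481.8 121.7  65.1] 0.65
64.0 [481.8 121.7  64.1] 1.12
63.0 [481.8 121.7  63. ] 2.22
62.0 [481.8 121.6  62. ] 4.43
61.0 [481.8 121.6  61. ] 3.86
60.0 [481.8 121.6  60. ] 5.3
59.0 [481.8 121.7  59.1] 5.88
58.0 [481.8 121.7  58.9] 15.12
t 19.375 F [-0.05  0.26  0.44]
21.575 [ 440.8 -245.2  269.8]
lever_pad 0.96 [  6.8 227. ] [ 271.4 -227.9  111.9] [ 288.9 -227.5  168. ]
lever_pad 0.69 [223.  256.9] [ 474.5 -251.1  167.9] [ 474.7 -250.3  168. ]
lever_hinge 0.71 [278.6 297.6] [ 576.1 -224.8  130.6] [ 585.3 -224.2  120. ]
outl 0.88 [221.1 270.2] 2403 [ 477.1 -244.5  165.2]
outl 0.76 [ 32.5 233.8] 0 0
```

View pics/w2.png

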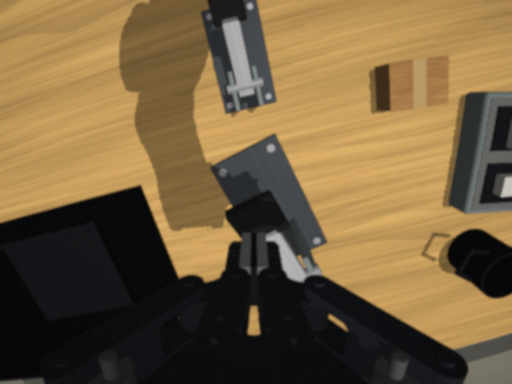

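Run:
```python
from station import bot
x,y=467,-249
bot.line_to([x,y,205],speed=120)
bot.line_to([x,y,182],speed=60)
f0=bot.sense()["contact_force"].copy()
for z in [174,168,160,152,144,138,134,131,129,127.5]:
    bot.line_to([x,y,z],speed=30); bot.hold(0.05); s=bot.sense(); f=s["contact_force"]-f0
    print(z,s["tool_pos"].round(1),f.round(2))
    if f[2]>16: print("STOP");break
bot.hold(0.3);s=bot.sense();print(s["time"],s["tool_pos"].round(2),(s["contact_force"]-f0).round(2),s["qvel"].max())
from h import *
np.set_printoptions(precision=1,suppress=True)
ims,ds=bot.camera("side");it,dt=bot.camera("top")
cv2.imwrite("pics/s3.png",cv2.resize(ims[190:370,230:430,::-1],(800,600),interpolation=cv2.INTER_CUBIC) if 0 else cv2.resize(ims[200:350,250:400,::-1],(600,600),interpolation=cv2.INTER_CUBIC))
cv2.imwrite("pics/t3.png",cv2.resize(it[140:240,290:390,::-1],(600,600),interpolation=cv2.INTER_CUBIC))
np.savez("s3.npz",S=cloud(bot.get_calibration("side"),ds),T=cloud(bot.get_calibration("top"),dt),i=ims,t=it)
```

```text
174 [ 467.2 -249.1  174.1] [ 0.84 -0.59 -0.47]
168 [ 466.9 -249.3  168.1] [ 0.07 -1.43  3.8 ]
160 [ 466.7 -249.2  160.2] [-1.59 -0.55  4.93]
152 [ 466.5 -249.2  152.2] [-1.27 -1.64  5.55]
144 [ 466.  -249.4  144.2] [-2.55 -1.97  6.94]
138 [ 465.8 -249.5  138.2] [-2.85 -1.55  7.83]
134 [ 465.5 -249.6  134.2] [-3.07 -1.43  7.58]
131 [ 465.4 -249.7  131.3] [-3.53 -1.86  8.22]
129 [ 465.2 -249.7  129.3] [-3.56 -1.68  8.42]
127.5 [ 465.1 -249.7  127.8] [-3.79 -1.73  8.6 ]
27.2417 [ 465.14 -249.69  127.84] [-3.47 -2.61  7.46] 0.0008333211287276502
```

View pics/s3.png

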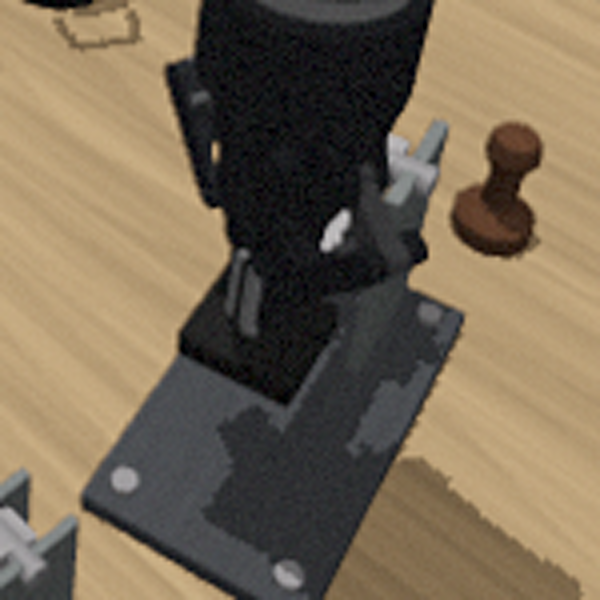

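View pics/t3.png

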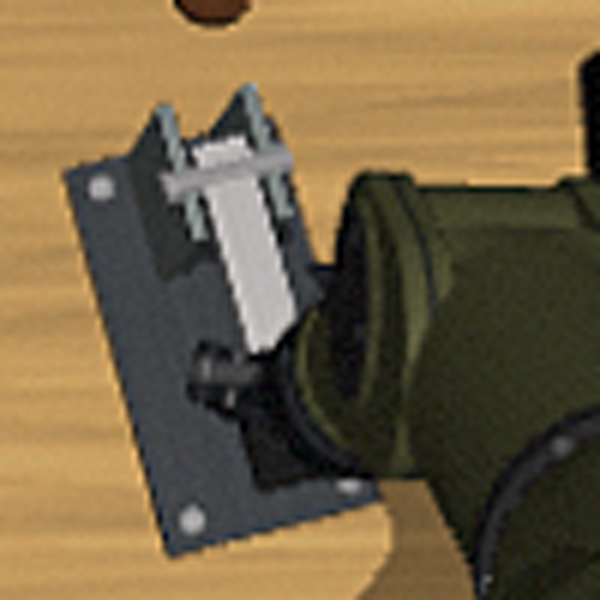

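Run:
```python
from h import *
np.set_printoptions(precision=1,suppress=True)
z=np.load("s3.npz");T,S,t,i=z["T"],z["S"],z["t"].astype(int),z["i"].astype(int)
V,U=np.mgrid[:384,:512]
m=(V>168)&(V<198)&(U>322)&(U<340)&(t.min(2)>150)
P=T[m];print("bar",len(P)); 
d=np.array([.975,.222]);s=(P[:,:2]-[465,-249.7])@d;k=(P[:,2]>100)&(P[:,2]<160)
print(np.polyfit(s[k],P[k,2],1),s[k].min(),s[k].max(),np.median(P[k,2]))
m=(V>283)&(V<298)&(U>297)&(U<330)&(i.max(2)<45);P=S[m];P=P[(P[:,2]>100)&(P[:,2]<145)];print("pad",len(P),P.mean(0),np.percentile(P[:,2],[5,50,95]))
P=T[(V>205)&(V<221)&(U>330)&(U<348)&(t.max(2)<45)];P=P[(P[:,2]>90)&(P[:,2]<145)];print("padtop",len(P),P.mean(0))
```

```text
bar 250
[ -0. 128.] 38.47443748631572 118.66453322987728 127.31591514376728
pad 355 [ 451.6 -262.4  127.3] [119.7 128.6 130.3]
padtop 76 [ 450.1 -238.8  128.2]
```

Run:
```python
from station import bot
bot.hold(0.7);s=bot.sense();print(s["time"],s["tool_pos"].round(2),s["contact_force"].round(2));print(bot.hand_in())
```

```text
28.0417 [ 465.12 -249.71  127.83] [-4.44 -1.49  8.85]
the job is handed in; nothing more can be done
None
```

I pressed the round, square and bar keys in that order, pushed the lever down to level, and handed the job in at 28 s of the 58 s allowed while still holding it. The hand-in reports no verdict.

- **Keys:** Each key went down to about 59 mm, fully in, with 11–15 N at the bottom, and I then lifted the fingers clear. I did not touch the triangular key.
- **Lever choice:** I used the larger of the two lever stands. Its base measured 202 x 111 mm, which fits the 200 x 110 mm given; the other measured about 136 x 74 mm.
- **Lever at hand-in:** The fingertips were at 127.8 mm and the lever bar at about 127–128 mm with no visible slope. The fingers were pushing with about 9 N, and the arm was still.
- **Pot, carton and stamp:** I kept the arm well clear of them, but did not re-measure their positions at the end.

**Disagreements:**
- The networks' key marks were up to about 10 mm off the white key shapes in the pictures. I used the shapes' centres instead: they are 80 mm apart as they should be, and the wrist view agreed for the three keys it measured (not the square).
- The networks' pad and hinge marks differed from each other by 3–8 mm across views.

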